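# Hold an angle bracket in the corner of an aligning fence

### The arm

A 6-joint arm with a two-finger parallel gripper is mounted at the origin on a cart in front of the work surface, level with it; the furniture and walls round the work are solid. World frame = base frame: x ahead of the robot, y to its left, z up, the work surface at z = 0. Lengths are in m, angles in rad, forces in N, time in s.
With the tool pointing down it reaches from about 0.25 to 0.725 m from the base axis. Payload 4 kg.
Tool frame: the origin (TCP) lies between the finger pads; the fingertips stand 8 mm ahead of it and the grasp point (between the pads) lies 11 mm behind it (bot.tip_reach is the distance from the TCP to the fingertips, in m); z points along the fingers, y is the line along which they close (so a half turn about z gives the same grasp; the last joint's range is limited). The gripper opens to 85 mm and grips with 20 to 120 N. Pads are 22 mm wide; open, the fingers measure 114 mm over their backs; the gripper's body (76 mm by 85 mm) begins 54 mm behind the grasp point. The pads swing forward as they close: fully open they stand 13 mm farther back than shut.
Start: joints at [0, 0.241, 0.005, 1.335, 0, 1.571], TCP at [0.5, -0, 0.239] pointing down, gripper open.
Joint ranges: [-2.72, 2.72], [-1.05, 1.87], [-1.09, 1.28], [-1.99, 2.15], [-1.42, 1.44], [-3.14, 3.14]. Speed limits (rad/s): [2.79, 2.79, 3.14, 3.14, 3.14, 3.14].

### API

Orientations are given as a unit quaternion [x, y, z, w].
In Python, from workcell import bot gives the robot as it stands.
- The arm moves only by the tool move_arm, never from a script. Its argument "deltas" is a list of rows, each a list of 7 numbers: the opening, from 0 (shut) to 1 (fully open), then the shift along the tool's x, y, z in mm, then the turn, a rotation vector about the tool's x, y, z in degrees. In form: [[gripper, tx, ty, tz, ax, ay, az], ...]. A call has 1 to 10 rows; each row shifts and turns the commanded pose from where the row before left it, along the tool's axes as they then stand; what a row does not reach is not made up. A row lasts 1/12 s, in which the tool goes at most 41.7 mm and 7.16 degrees, less where a joint would pass 70% of its speed; a pose out of reach is approached as far as the arm can. A call is refused whole if a number of a shift passes 41.7 or a number of a turn 7.16, either way. A call with a gripper value outside its range is refused whole. The fingers move at their own pace and stop on an object; the grip force is fixed at half the most. Time passes only in rows, so rows that do not move let the fingers close. It gives the time, the measured TCP pose, the force, the opening and the grip force at its end, in the units of the state.
- bot.get_obs(): the state, without advancing time (a new reading comes with each control period).
- bot.camera(name): name is "scene" or "side" or "wrist"; returns the picture (480x640x3 uint8, blue, green, red); there is no depth.
- bot.calibration(name): a dict with "K" (3x3 intrinsics, pixels), "position" and "orientation" of the camera in the world. Camera axes: x right, y down, z forward; pixel columns grow to the right and rows downward; lengths in m; the calibration is good to about 2 mm. A picture is of the moment at which its call begins: read the wrist's pose just before it. calibration takes no time and is no camera call; for the wrist camera it gives the pose at the moment of the call.
- bot.job_done(): hands the job in; it is judged then, once.
Trained networks look in the newest picture that a camera, given by its name, has taken for a name from the list of things; names that differ only in an ending like _2 or _b are one class to them, and where a whole thing is asked for, a point or a joint stands for the part that bears it (a point fixed in the world has none). Each returns a list of dicts, best first, with "conf" (0 to 1); they miss things now and then, are a little off and sometimes report something else, mostly with a low value. They report only what shows in the picture. A call takes as long as a camera call. They do not tell look-alikes from the thing itself.
- bot.outline_of(query, camera): "pixels" (480x640 bool, what is visible of it) and "rect" ([left, top, width, height] in pixels, round what is visible of it).
The state is a dict: "clock": time; "joint_pos": joint angles; "joint_vel": joint speeds; "tau": joint torques, N m; "eef_pos": TCP position; "tool_rot": TCP orientation; "ft_force": force on the tool from outside, world axes, zero at the start; "ft_torque": the same for the moment, N m; "grip_width": finger opening in m; "grasp_force": force on a finger pad.
Only numpy, scipy, OpenCV 4.12 (cv2) and the standard library are available. Lean on these libraries where they do the work, as an engineer would, in place of code of your own. Each camera call takes 0.05 s, during which the arm holds its last target. There are 200 camera calls.

### The job

Swing the yellow stop arm out from the blue fence until it snaps home in its end detent, square to the fence. Then stand the aluminium angle bracket in the corner, foot flat on the table, back of its upright leg flush against the fence and its end up against the stop arm, and finish while still holding it there with the fingers in one firm diagonal push of about 10 N, down and toward the fence together. Leave the vial, the short post and the dish where they are.

Things in the scene. Friction and masses are not known exactly. Their poses are not given: they have to be found in the camera images.
- fence: Blue fence bar fixed to the table, 30 mm thick, 35 mm high. Origin: at table level on its front face, in the corner where the seated stop arm meets it. +x into the fence (away from the robot), +y along it toward the stop arm's hinge, +z up. Front face: x = 0, from y = -175 to +40 mm. The bracket belongs at y -60 to 0, x -46 to 0 mm. At y 3 to 36, x > -52 mm: pivot plate, ear, to 47 mm high.
- stop_arm (a joint): Yellow arm, rad: 0 = folded along the fence (to its -y), 1.571 = hard stop, square to it (to its -x); clockwise from above. Stiff hinge, stays where left up to 1.1; then a spring-ball detent resists (2 to 3 N at the knob) until 1.45, beyond which it snaps home and is held. 14 mm thick, 112 mm long, 5 to 25 mm above the table. Seated, its side is the fence's plane y = 0; a push to +y is safe.
- stop_knob (a point): On the axis of the black upright round knob on the stop arm, 60 mm above the table, 100 mm from the hinge axis. The knob is 13 mm in diameter, from 24 to 70 mm above the table; it can be gripped or pushed above the fence's top (35 mm).
- stop_hinge (a point): On the hinge axis of the stop arm, 15 mm above the table, 9 mm in front of the fence's face and at y = +7 mm in the fence's frame.
- bracket: Loose aluminium angle (L section), 60 mm long, 0.1 to 0.2 kg; upright leg 45 mm high, foot 46 mm deep in all, both 8 mm thick, two dark holes in each. Origin: middle of the lower back edge. +x out of the upright's back (goes to the fence): foot runs to x = -46 mm, inner face of the upright is x = -8 mm; +y along its length, +z up. Starts standing on its foot, back roughly to the fence.
- bracket_end (a point): Lower back corner at the bracket's +y end (the end that goes against the stop arm), 30 mm from its origin along y.
- optical_table: The metal table; its top is at height 0.
- vial: Small clear vial with white cap, standing, 21 mm diameter, 44 mm high; origin at the centre of its underside. Leave alone.
- short_post: Steel post, standing, 13 mm diameter, 50 mm high; origin at the centre of its underside. Leave alone.
- dish: Clear flat dish, 56 mm diameter, 12 mm high; origin at the centre of its underside. Leave alone.
Things that resemble listed ones, but are neither listed nor needed, are in the scene too. There is more than one size of the bracket; the one meant has the size given above.

How it is judged:
By the outcome, as a careful person would: the job done as asked, in the order asked, and still so for the second after the job is handed in, while the arm keeps its last pose, push and grip.
It also fails if it takes over 69 s, if anything falls off the work surface, if the arm or the gripper's body presses on something with over 40 N, if the wrist force passes 120 N, or if a joint passes its speed limit or range.

## Working session

There is one attempt and no reset: what is moved stays moved. The work goes in short steps, Python scripts to look and compute and a tool call to move; the robot and the scene stay as the last step left them, time stands still between calls to the robot, and variables do not carry over. Pictures are saved under pics/ and viewed, at most 10 in all, crops included, and the job is handed in when it is done.

Besides the shell and the picture viewer there is one more tool, called after "Call:" by a JSON object that holds its "api" and its "payload". move_arm: Moves the arm, as the interface text tells. Its arguments: {"type":"object","properties":{"deltas":{"type":"array","items":{"type":"array","items":{"type":"number"}}}},"required":["deltas"]}

```bash
mkdir -p pics; ls
cat > h.py <<'E'
import numpy as np, cv2
from scipy.spatial.transform import Rotation as R
from workcell import bot
def ray(c,uv):
    k=bot.calibration(c);K=np.array(k["K"]);d=np.linalg.inv(K)@[uv[0],uv[1],1]
    return np.array(k["position"]),R.from_quat(k["orientation"]).as_matrix()@d
def onz(c,uv,z):
    p,d=ray(c,uv);return p+d*(z-p[2])/d[2]
def proj(c,X):
    k=bot.calibration(c);Y=R.from_quat(k["orientation"]).as_matrix().T@(np.array(X)-k["position"]);u=np.array(k["K"])@Y
    return u[:2]/u[2]
E
python3 - <<'E'
from h import *
o=bot.get_obs();print({k:np.round(v,3) for k,v in o.items()})
for c in ["scene","side"]:
    im=bot.camera(c);cv2.imwrite(f"pics/{c}0.png",im)
    k=bot.calibration(c);print(c,np.round(k["position"],3),np.round(k["orientation"],3),k["K"][0])
    for q in ["fence","stop_arm","stop_knob","bracket","vial","short_post","dish"]:
        for r in bot.outline_of(q,c):
            m=r["pixels"];ys,xs=np.nonzero(m)
            print(c,q,round(r["conf"],2),r["rect"],(xs.mean().round(),ys.mean().round()))
E
```

```text
pics
{'clock': np.float64(0.0), 'joint_pos': array([-0.   ,  0.241,  0.004,  1.335, -0.   ,  1.571]), 'joint_vel': array([-0.001, -0.001,  0.001, -0.001,  0.001,  0.001]), 'tau': array([ 1.0000e-03, -3.7232e+01,  2.5241e+01,  1.7000e-02,  0.0000e+00,
        0.0000e+00]), 'eef_pos': array([ 0.499, -0.   ,  0.238]), 'tool_rot': array([ 0.707,  0.707, -0.001, -0.001]), 'ft_force': array([-0.143, -0.404,  0.719]), 'ft_torque': array([ 0.022,  0.019, -0.082]), 'grasp_force': np.float64(0.0), 'grip_width': np.float64(0.085)}
scene [-0.057 -0.548  0.518] [ 0.825 -0.42   0.164 -0.341] [453.74866098   0.         315.53701389]
scene stop_arm 0.97 [280.3, 103.7, 41.5, 33.9] (np.float64(303.0), np.float64(118.0))
scene stop_knob 0.83 [279.1, 102.5, 42.6, 34.9] (np.float64(304.0), np.float64(117.0))
scene bracket 0.76 [284.7, 166.8, 41.4, 42.4] (np.float64(307.0), np.float64(188.0))
scene bracket 0.69 [364.5, 140.1, 56.8, 61.6] (np.float64(389.0), np.float64(170.0))
scene bracket 0.57 [308.7, 147.0, 22.9, 20.1] (np.float64(320.0), np.float64(158.0))
scene vial 0.57 [423.2, 139.2, 8.6, 27.4] (np.float64(429.0), np.float64(152.0))
scene short_post 0.68 [170.6, 104.4, 9.4, 21.5] (np.float64(175.0), np.float64(115.0))
scene dish 0.55 [241.2, 77.2, 20.0, 15.7] (np.float64(252.0), np.float64(83.0))
side [-0.924 -0.059  0.512] [ 0.622 -0.593  0.359 -0.364] [611.88569623   0.         333.747039  ]
side fence 0.51 [368.4, 120.0, 21.5, 16.4] (np.float64(379.0), np.float64(129.0))
side bracket 0.75 [381.1, 145.5, 30.0, 24.5] (np.float64(395.0), np.float64(158.0))
side bracket 0.72 [419.0, 119.1, 35.3, 36.5] (np.float64(432.0), np.float64(142.0))
side vial 0.56 [436.2, 120.9, 8.2, 19.8] (np.float64(441.0), np.float64(131.0))
```

Run:
```python
import cv2,numpy as np
a=cv2.imread("pics/scene0.png")[50:250,140:460];b=cv2.imread("pics/side0.png")[80:230,300:520]
cv2.imwrite("pics/a.png",cv2.resize(a,None,fx=2.5,fy=2.5,interpolation=2))
```

```text
(no output)
```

View pics/a.png

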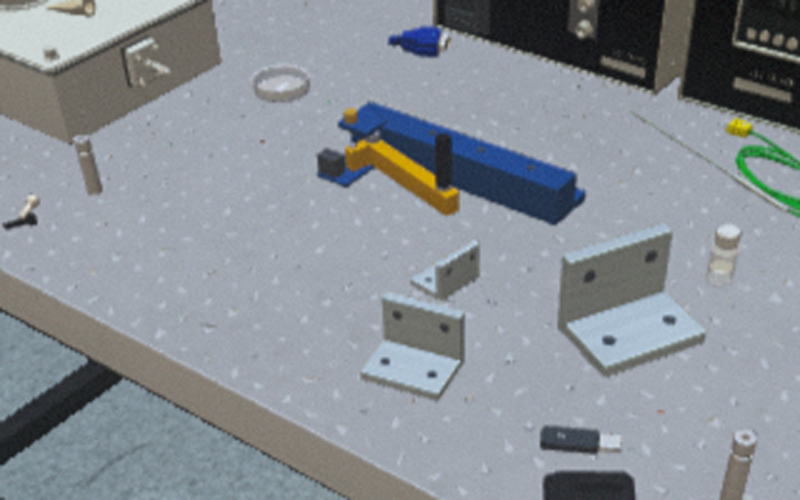

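The picture shows three candidate brackets, in scene pixels: small (320,158), medium (307,188) and large (389,170). I'll measure all three against the stated size. The fence with its yellow arm runs from about (280,95) to (370,130).

Run:
```python
from h import *
f=lambda x,y:(x/2.5+140,y/2.5+50)
def s(n,a,b,z):
    A,B=onz("scene",f(*a),z),onz("scene",f(*b),z);print(n,A.round(3),B.round(3),"len",np.linalg.norm(A-B).round(4))
s("med foot",(362,378),(447,396),.004)
s("large foot",(606,371),(704,332),.004)
s("small up",(437,268),(479,244),.025)
s("med top",(383,297),(464,315),.045)
s("large top",(562,260),(669,230),.06)
s("fence front top",(385,143),(556,190),.035)
s("fence bottom",(556,220),(556,221),0)
s("knob top",(443,137),(443,136),.07)
s("dish/post",(280,92),(95,192),0)
s("vial",(720,283),(735,500),0)
k=bot.calibration("wrist");print(k)
```

```text
med foot [ 0.393 -0.14   0.004] [ 0.412 -0.2    0.004] len 0.0624
large foot [ 0.497 -0.275  0.004] [ 0.576 -0.31   0.004] len 0.0861
small up [ 0.504 -0.123  0.025] [ 0.548 -0.131  0.025] len 0.0443
med top [ 0.432 -0.13   0.045] [ 0.448 -0.188  0.045] len 0.0599
large top [ 0.522 -0.219  0.06 ] [ 0.598 -0.262  0.06 ] len 0.0868
fence front top [0.613 0.011 0.035] [ 0.632 -0.146  0.035] len 0.1584
fence bottom [ 0.643 -0.142  0.   ] [ 0.642 -0.143  0.   ] len 0.0015
knob top [ 0.598 -0.061  0.07 ] [ 0.599 -0.06   0.07 ] len 0.0016
dish/post [0.68  0.195 0.   ] [0.454 0.205 0.   ] len 0.2261
vial [ 0.642 -0.291  0.   ] [ 0.44  -0.402  0.   ] len 0.2298
{'K': array([[429.12248917,   0.        , 318.85934072],
       [  0.        , 429.12248917, 242.61661826],
       [  0.        ,   0.        ,   1.        ]]), 'position': array([0.49986016, 0.07246254, 0.37312393]), 'orientation': array([ 9.89381301e-01, -6.77559043e-05, -4.07509569e-05,  1.45343162e-01])}
```

The medium bracket at (307,188) measures 60 mm. The large one is 87 mm and the small one 44 mm, so the medium is the one meant. I'll refine its pose with the wrist camera, which also serves as the confirming crop.

Run:
```python
from h import *
im=bot.camera("wrist");cv2.imwrite("pics/w0.png",im);print(bot.tip_reach)
for q in ["fence","stop_arm","stop_knob","bracket"]:
    for r in bot.outline_of(q,"wrist"): print(q,round(r["conf"],2),r["rect"])
cv2.imwrite("pics/w0b.png",cv2.resize(im,(800,600)))
```

```text
0.008
fence 0.87 [456.0, 117.7, 76.5, 216.7]
stop_arm 0.64 [413.1, 144.4, 62.3, 158.3]
stop_arm 0.31 [207.2, 332.3, 61.3, 80.3]
stop_knob 0.88 [413.9, 148.5, 62.1, 153.8]
bracket 0.91 [318.2, 307.6, 48.1, 52.0]
bracket 0.83 [312.3, 407.6, 102.8, 53.7]
bracket 0.74 [206.6, 334.1, 60.9, 81.6]
bracket 0.44 [415.3, 149.0, 63.5, 152.4]
```

View pics/w0b.png

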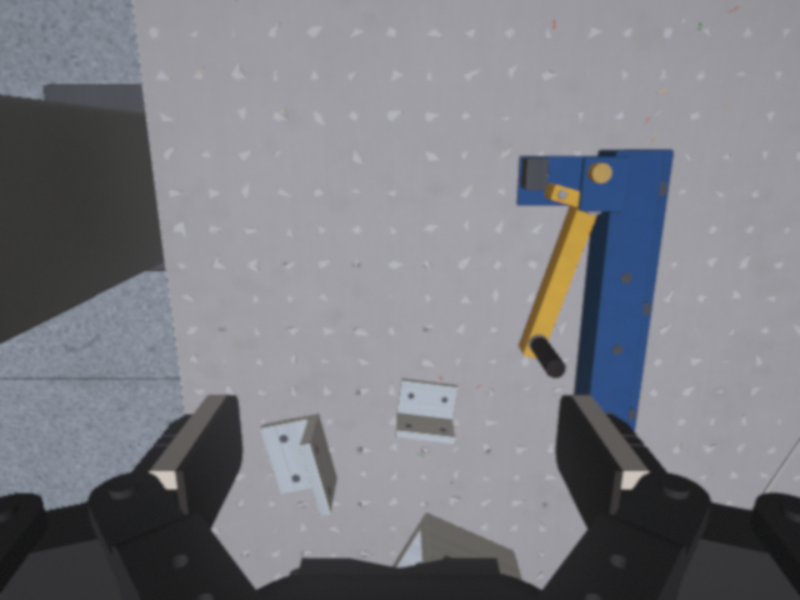

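Run:
```python
from h import *
im=cv2.imread("pics/w0.png")
a=cv2.resize(im[320:420,195:280],None,fx=6,fy=6,interpolation=2)
cv2.imwrite("pics/c1.png",a)
# fence front-face/top edges
for v in range(190,330,15): 
    row=im[v,440:545].astype(int); b=row[:,0]-row[:,2]
    idx=np.nonzero(b>25)[0]; bl=row[:,0]
    print(v,440+idx[0],440+idx[-1],"maxgrad",440+idx[0]+3+np.argmax(np.diff(bl[idx[0]+3:idx[0]+30])), bl[idx[0]:idx[0]+30:2])
```

```text
190 474 529 maxgrad 484 [ 58  57  58  59  60  68 108 126 128 129 129 129 129 128 129]
205 472 527 maxgrad 483 [ 60  59  60  60  60  65 102 124 128 128 129 129 129 129 130]
220 470 525 maxgrad 481 [ 61  59  59  58  60  62  96 124 131 131 130 130 130 119  92]
235 469 522 maxgrad 480 [ 59  59  59  60  61  68 109 129 131 132 134 134 133 133 132]
250 467 520 maxgrad 478 [ 61  60  60  59  60  66 104 128 132 132 132 132 131 131 130]
265 466 518 maxgrad 477 [ 60  60  60  60  60  75 116 132 134 132 133 132 131 132 132]
280 464 516 maxgrad 475 [ 62  61  60  60  60  68 110 130 133 133 132 131 125  98  87]
295 463 514 maxgrad 473 [ 60  60  61  62  62  81 120 131 132 131 131 131 132 133 132]
310 462 512 maxgrad 471 [ 60  60  60  60  63  94 123 129 130 130 130 132 131 132 130]
325 479 510 maxgrad 505 [108 127 131 131 130 130 130 129 128 129 129 129 120 114 130]
```

View pics/c1.png

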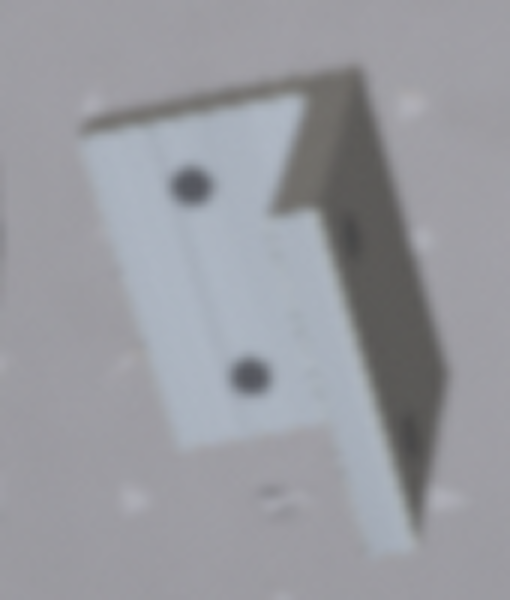

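Run:
```python
from h import *
f=lambda x,y:(x/6+195-.4,y/6+320-.4)
W=lambda p,z:onz("wrist",p,z)
for n,p,z in [("b+",(362,67),0),("b-",(447,375),0),("t+",(322,207),.045),("t-",(415,548),.045),("ti+",(270,214),.045),("f+",(85,130),.004),("f-",(180,450),.008)]: print(n,W(f(*p),z).round(4))
a,b=W((485,190),.035),W((472,310),.035);c,d=W((473.5,190),0),W((461.5,310),0)
print("fence",a.round(4),b.round(4),c.round(4),d.round(4))
for a,b in((a,b),(c,d)): e=a-b;print(np.degrees(np.arctan2(-e[0],e[1])))
for p in [(553,367)]: print("knob top",W((p[0]*.8,p[1]*.8),.07).round(4), "base",W((540*.8,343*.8),.025).round(4))
for z in(.047,.05): print("hinge",W((480,138.5),z).round(4))
print("ear front side",W((582*.8,208*.8),.047).round(4), "fence end",W((672*.8,150*.8),.035).round(4))
```

```text
b+ [ 0.4379 -0.1286  0.    ]
b- [ 0.4497 -0.1861 -0.    ]
t+ [ 0.4387 -0.1268  0.045 ]
t- [ 0.4499 -0.1851  0.045 ]
ti+ [ 0.4311 -0.128   0.045 ]
f+ [ 0.3936 -0.1377  0.004 ]
f- [ 0.4061 -0.1949  0.008 ]
fence [0.6316 0.0145 0.035 ] [ 0.632  -0.0898  0.035 ] [0.6352 0.0085 0.    ] [ 0.6357 -0.1066  0.    ]
0.2077202050078265
0.24025032459731488
knob top [ 0.5943 -0.0593  0.07  ] base [ 0.5978 -0.0608  0.025 ]
hinge [0.619  0.0549 0.047 ]
hinge [0.6179 0.0551 0.05  ]
ear front side [0.6104 0.0345 0.047 ] fence end [0.6655 0.0679 0.035 ]
```

The crop confirms it: the medium bracket has a 59 mm edge, two holes in each leg, and its back to the fence at about 11° yaw. Knob axis is near (0.596, -0.060), hinge near (0.6245, 0.0385), and the arm stands at about 16°. Next I move over the knob.

Call:
{"api": "move_arm", "payload": {"deltas": [[0.6,-20,33,0,0,0,0],[0.6,-20,32,0,0,0,0],[0.6,-20,32,0,0,0,0],[0.6,0,0,36,0,0,5.5],[0.6,0,0,36,0,0,5.5],[0.6,0,0,36,0,0,5],[0.6,0,0,0,0,0,0]]}}

```text
clock: 1.63
eef_pos: [0.5914, -0.0597, 0.1229]
tool_rot: [0.799, 0.601, -0.006, -0.005]
ft_force: [-2.2, -0.0, -1.2]
grip_width: 0.0513
grasp_force: 0.0
```

Run:
```python
from h import *
im=bot.camera("wrist");cv2.imwrite("pics/w1.png",cv2.resize(im,(800,600)))
for q in ["stop_knob","fence"]:
    for r in bot.outline_of(q,"wrist"): print(q,round(r["conf"],2),r["rect"])
k=bot.calibration("wrist");print(k["position"],k["orientation"],proj("wrist",[.596,-.06,.07])*1.25,bot.get_obs()["eef_pos"])
```

```text
stop_knob 0.85 [280.3, 46.1, 62.0, 241.8]
fence 0.89 [344.7, 0.0, 136.9, 356.9]
[0.61735933 0.00968364 0.26648402] [ 0.97988634 -0.13684396 -0.01946818  0.14393568] [394.1924658  337.44401308] [ 0.59768252 -0.06000655  0.1326988 ]
```

View pics/w1.png

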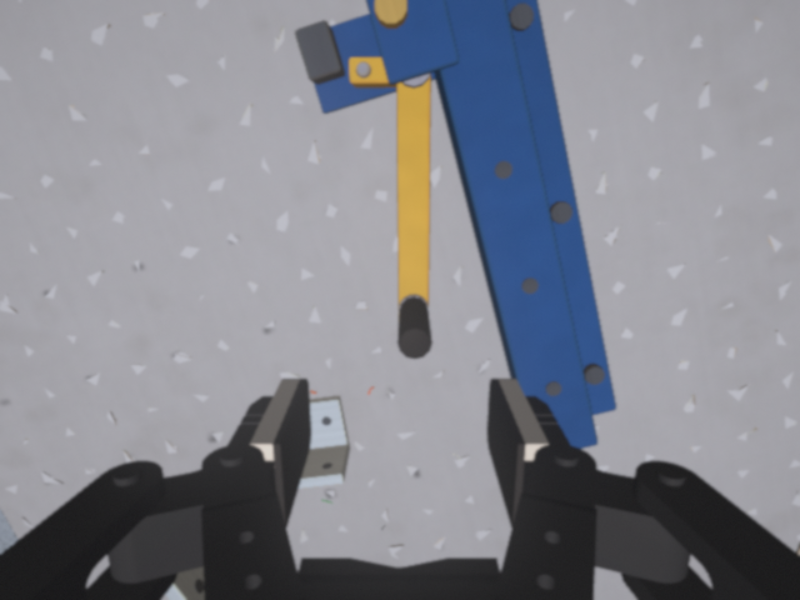

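The arm is vertical in the image, so the tool is aligned with it. The knob top at view (414,342) sits slightly right of the finger midline at 398. I'll re-measure now that the arm has settled.

```bash
cat >> h.py <<'E'
def dark_knob(im):
    g=im.max(axis=2);return g
E
python3 - <<'E'
from h import *
o=bot.get_obs();k=bot.calibration("wrist")
im=bot.camera("wrist");cv2.imwrite("pics/w2.png",im)
print(o["eef_pos"],k["position"],o["tool_rot"])
g=im.max(axis=2)
for v in (255,262,268,272,276,280,284,288):
    i=np.nonzero(g[v,300:370]<85)[0]; print(v,(300+i[0],300+i[-1]) if len(i) else None)
def edge(v): 
    row=im[v].astype(int);b=row[:,0]-row[:,2];i=np.nonzero(b>25)[0];j=i[i>330];return j[0],j[0]+3+np.argmax(np.diff(row[j[0]+3:j[0]+25,0])),j[-1]
for v in (80,120,160,200,240,280): print(v,edge(v))
E
```

```text
[ 0.59768252 -0.06000655  0.1326988 ] [0.61735933 0.00968364 0.26648402] [7.98012990e-01 6.02639946e-01 4.38361037e-04 4.13700428e-04]
255 (np.int64(306), np.int64(327))
262 (np.int64(306), np.int64(328))
268 (np.int64(305), np.int64(328))
272 (np.int64(306), np.int64(327))
276 (np.int64(307), np.int64(326))
280 (np.int64(313), np.int64(320))
284 None
288 None
80 (np.int64(339), np.int64(342), np.int64(424))
120 (np.int64(349), np.int64(352), np.int64(432))
160 (np.int64(359), np.int64(362), np.int64(440))
200 (np.int64(370), np.int64(373), np.int64(448))
240 (np.int64(380), np.int64(383), np.int64(457))
280 (np.int64(390), np.int64(393), np.int64(465))
```

```bash
python3 - <<'E'
from h import *
W=lambda p,z:onz("wrist",p,z)
k=W((316.8,269.5),.07);print("knob",k.round(4))
for z,c in((.035,[(342.3,80),(393.3,280)]),(0,[(338.7,80),(389.7,280)])):
    a,b=[W(p,z) for p in c];e=a-b;print("fence z",z,a.round(4),b.round(4),np.degrees(np.arctan2(-e[0],e[1])))
print("ear", W((375*.8,84*.8),.047).round(4))
E
python3 - <<'E'
import sys;sys.path.insert(0,".")
from h import *
o=bot.get_obs();T=R.from_quat(o["tool_rot"]).as_matrix();print(T.T@(np.array([.596,-.06,.05])-o["eef_pos"]))
E
```

```text
knob [ 0.5978 -0.0605  0.07  ]
fence z 0.035 [0.635  0.0221 0.035 ] [ 0.6353 -0.0915  0.035 ] 0.14661262581888526
fence z 0 [0.6355 0.0246 0.    ] [ 0.6356 -0.106   0.    ] 0.01861749618370017
ear [0.6161 0.0326 0.047 ]
[-0.00075118 -0.00299213  0.08404637]
```

Call:
{"api": "move_arm", "payload": {"deltas": [[0.6,0,0,30,0,0,0],[0.6,0,0,30,0,0,0],[0.6,0,0,22,0,0,0],[0.0,0,0,0,0,0,0],[0.0,0,0,0,0,0,0],[0.0,0,0,0,0,0,0],[0.0,0,0,0,0,0,0],[0.0,0,0,0,0,0,0]]}}

```text
clock: 2.5
eef_pos: [0.5995, -0.0602, 0.0527]
tool_rot: [0.799, 0.602, 0.002, 0.002]
ft_force: [-0.1, -0.2, 6.4]
grip_width: 0.011
grasp_force: 58.8
```

Call:
{"api": "move_arm", "payload": {"deltas": [[0.0,0.5,-10.5,0,0,0,6],[0.0,0.5,-10.5,0,0,0,6],[0.0,0.5,-10.5,0,0,0,6],[0.0,0.5,-10.5,0,0,0,6],[0.0,0.5,-10.5,0,0,0,6],[0.0,0.5,-10.5,0,0,0,6]]}}

```text
clock: 3.0
eef_pos: [0.5468, -0.0269, 0.0526]
tool_rot: [0.947, 0.322, 0.002, 0.002]
ft_force: [-2.3, -3.2, 10.9]
grip_width: 0.0111
grasp_force: 59.2
```

Call:
{"api": "move_arm", "payload": {"deltas": [[0.0,0.5,-10.5,0,0,0,6],[0.0,0.5,-10.5,0,0,0,6],[0.0,0.5,-10.5,0,0,0,6],[0.0,0.5,-10.5,0,0,0,6],[0.0,0.5,-10.5,0,0,0,6],[0.0,0.5,-10.5,0,0,0,6],[0.0,0,-7,0,0,0,3],[0,0,0,0,0,0,0],[0,0,0,0,0,0,0]]}}

```text
clock: 3.75
eef_pos: [0.5257, 0.0149, 0.0522]
tool_rot: [1.0, 0.01, 0.002, -0.01]
ft_force: [-2.0, -0.3, 9.4]
grip_width: 0.0111
grasp_force: 60.0
```

Run:
```python
from h import *
o=bot.get_obs();print(o["eef_pos"],o["ft_force"],R.from_quat(o["tool_rot"]).as_matrix()[:,0])
im=bot.camera("wrist");cv2.imwrite("pics/w3.png",cv2.resize(im,(800,600)))
```

```text
[0.52571957 0.0148675  0.05222821] [-2.04703387 -0.28571008  9.39554676] [0.99981157 0.01903124 0.00382663]
```

View pics/w3.png

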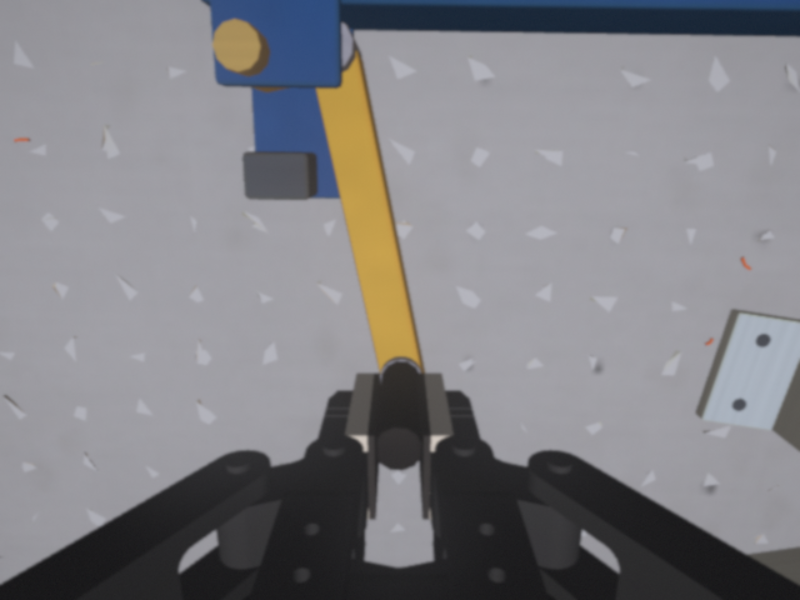

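The arm is at about 75°, so it isn't seated yet. The knob still needs about 25 mm toward +y.

Call:
{"api": "move_arm", "payload": {"deltas": [[0,0,-6,0,0,0,0],[0,0,-6,0,0,0,0],[0,0,-6,0,0,0,0],[0,0,-6,0,0,0,0],[0,0,-3,0,0,0,0],[0,0,0,0,0,0,0],[0,0,0,0,0,0,0]]}}

```text
clock: 4.38
eef_pos: [0.523, 0.0284, 0.0521]
tool_rot: [1.0, 0.019, -0.001, -0.015]
ft_force: [-6.2, 0.3, 10.6]
grip_width: 0.0107
grasp_force: 61.2
```

Call:
{"api": "move_arm", "payload": {"deltas": [[0,0,-4,0,0,0,0],[0,0,-4,0,0,0,0],[0,0,-4,0,0,0,0],[0,0,0,0,0,0,0],[0,0,0,0,0,0,0]]}}

```text
clock: 4.8
eef_pos: [0.5227, 0.0332, 0.0522]
tool_rot: [1.0, 0.023, -0.001, -0.016]
ft_force: [-5.5, -2.1, 8.7]
grip_width: 0.0111
grasp_force: 61.1
```

Call:
{"api": "move_arm", "payload": {"deltas": [[0,0,-4,0,0,0,0],[0,0,-4,0,0,0,0],[0,0,0,0,0,0,0],[0,0,0,0,0,0,0]]}}

```text
clock: 5.13
eef_pos: [0.5219, 0.0363, 0.0523]
tool_rot: [1.0, 0.026, -0.002, -0.016]
ft_force: [-7.2, -4.8, 9.0]
grip_width: 0.0112
grasp_force: 61.2
```

Run:
```python
from h import *
o=bot.get_obs();print(o["eef_pos"],o["ft_force"])
im=bot.camera("wrist");cv2.imwrite("pics/w4.png",im)
y=(im[:,:,2].astype(int)-im[:,:,0]>60)
for v in range(80,290,30):
    i=np.nonzero(y[v,220:380])[0]
    if len(i): a,b=onz("wrist",(219.5+i[0],v),.025),onz("wrist",(220.5+i[-1],v),.025);print(v,220+i[0],220+i[-1],a.round(4),b.round(4))
```

```text
[0.52188572 0.03628945 0.05230711] [-7.19894628 -4.83157304  9.02969391]
80 316 353 [0.606  0.0421 0.025 ] [0.6066 0.0288 0.025 ]
110 315 351 [0.5959 0.0419 0.025 ] [0.5966 0.0287 0.025 ]
140 313 349 [0.5854 0.0421 0.025 ] [0.5861 0.0287 0.025 ]
170 312 347 [0.5745 0.042  0.025 ] [0.5752 0.0286 0.025 ]
200 310 345 [0.5631 0.0422 0.025 ] [0.5639 0.0285 0.025 ]
230 309 342 [0.5513 0.042  0.025 ] [0.5521 0.0289 0.025 ]
260 308 340 [0.5389 0.0419 0.025 ] [0.5398 0.0288 0.025 ]
```

Seated: the arm's side lies along y = 0.0287 over its whole length, parallel to world x, and square to the fence (face x ≈ 0.635). Next I release it and go over the bracket.

Call:
{"api": "move_arm", "payload": {"deltas": [[0.6,0,0,0,0,0,0],[0.6,0,0,0,0,0,0],[0.7,0,0,0,0,0,0],[0.7,0,0,-30,0,0,0],[0.7,0,0,-40,0,0,0],[0.7,-18,37,-30,0,0,0],[0.7,-18,38,0,0,0,0],[0.7,-18,38,0,0,0,0],[0.7,-18,38,0,0,0,0],[0.7,-18,38,0,0,0,0]]}}

```text
clock: 6.02
eef_pos: [0.4471, -0.1513, 0.1389]
tool_rot: [0.999, 0.027, 0.0, -0.019]
ft_force: [1.3, -0.2, -0.9]
grip_width: 0.0595
grasp_force: 0.0
```

Call:
{"api": "move_arm", "payload": {"deltas": [[0.7,0,0,0,0,0,-7],[0.7,0,0,0,0,0,-7],[0.7,0,0,0,0,0,-7],[0.7,0,0,0,0,0,-7],[0.7,0,0,0,0,0,-7],[0.7,0,0,0,0,0,-7],[0.7,0,0,0,0,0,-7],[0.7,0,0,0,0,0,-7],[0.7,0,0,0,0,0,-7],[0.7,0,0,0,0,0,-7]]}}

```text
clock: 6.85
eef_pos: [0.4478, -0.1499, 0.1385]
tool_rot: [0.802, 0.598, 0.011, -0.016]
ft_force: [-0.3, 1.0, -0.0]
grip_width: 0.0597
grasp_force: 0.0
```

Call:
{"api": "move_arm", "payload": {"deltas": [[0.7,0,0,0,0,0,-7],[0.7,0,0,0,0,0,-7],[0.7,0,0,0,0,0,-7],[0.7,0,0,0,0,0,-7],[0.7,0,0,0,0,0,0],[0.7,0,0,0,0,0,0],[0.7,0,0,0,0,0,0]]}}

```text
clock: 7.43
eef_pos: [0.4475, -0.15, 0.1384]
tool_rot: [0.637, 0.771, 0.014, -0.013]
ft_force: [0.8, 0.4, 0.0]
grip_width: 0.0596
grasp_force: 0.0
```

Run:
```python
from h import *
o=bot.get_obs();T=R.from_quat(o["tool_rot"]).as_matrix();print(o["eef_pos"],T.round(3).tolist())
k=bot.calibration("wrist");im=bot.camera("wrist");cv2.imwrite("pics/w5.png",im)
cv2.imwrite("pics/w5b.png",cv2.resize(im,(800,600)))
P=[proj("wrist",p) for p in [(.4387,-.1268,.045),(.4499,-.1851,.045)]];print(np.array(P)*1.25)
```

```text
[ 0.44752895 -0.14997334  0.13836644] [[-0.189, 0.982, -0.002], [0.981, 0.189, 0.038], [0.038, 0.005, -0.999]]
[[388.49686855 266.12217057]
 [388.99396794 392.59657596]]
```

View pics/w5b.png

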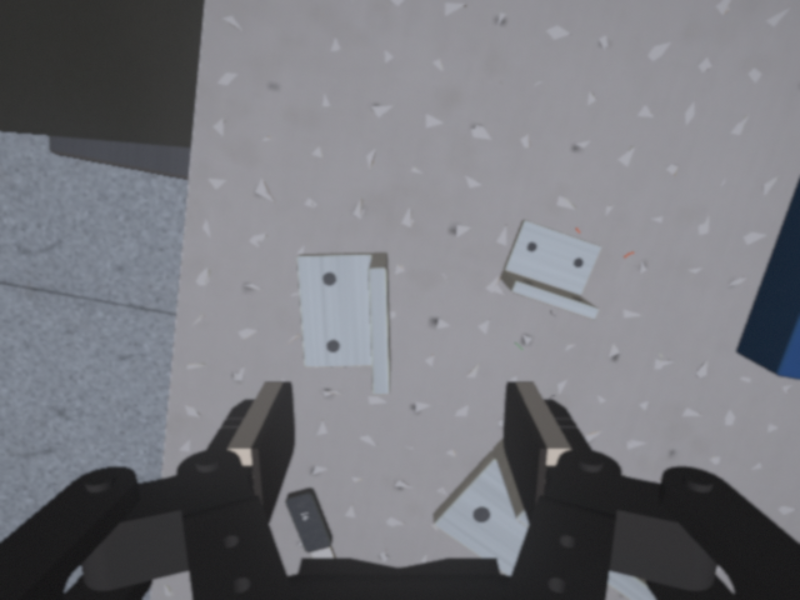

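The bracket's upright is parallel to the image columns (view x 371 to 388, y 265 to 392), so the tool yaw matches it. Next I level the 2° tilt, descend and grip.

Call:
{"api": "move_arm", "payload": {"deltas": [[0.4,0,0,0,0,-2.2,0],[0.4,-5,-8,0,0,0,0],[0.4,0,0,30,0,0,0],[0.4,0,0,30,0,0,0],[0.4,0,0,30,0,0,0],[0.4,0,0,22,0,0,0],[0.4,0,0,0,0,0,0],[0.0,0,0,0,0,0,0],[0.0,0,0,0,0,0,0],[0.0,0,0,0,0,0,0]]}}

```text
clock: 8.32
eef_pos: [0.4423, -0.157, 0.0279]
tool_rot: [0.636, 0.772, 0.002, 0.003]
ft_force: [-1.0, -0.7, -1.0]
grip_width: 0.007
grasp_force: 61.2
```

Call:
{"api": "move_arm", "payload": {"deltas": [[0,0,0,0,0,0,0],[0,0,0,0,0,0,0],[0,0,0,0,0,0,0]]}}

```text
clock: 8.57
eef_pos: [0.4423, -0.1569, 0.0276]
tool_rot: [0.636, 0.772, 0.002, 0.003]
ft_force: [0.7, 0.1, 4.7]
grip_width: 0.0067
grasp_force: 62.1
```

Call:
{"api": "move_arm", "payload": {"deltas": [[0,0,0,-30,0,0,0],[0,0,0,-30,0,0,0],[0,0,0,0,0,0,5.5],[0,0,0,0,0,0,5.5],[0,0,33,0,0,0,0],[0,0,33,0,0,0,0],[0,0,33,0,0,0,0],[0,38,33,0,0,0,0],[0,38,33,0,0,0,0],[0,38,0,0,0,0,0]]}}

```text
clock: 9.4
eef_pos: [0.5997, -0.0553, 0.087]
tool_rot: [0.708, 0.707, 0.004, 0.004]
ft_force: [1.7, 0.6, -1.0]
grip_width: 0.0064
grasp_force: 61.2
```

Call:
{"api": "move_arm", "payload": {"deltas": [[0,36,0,0,0,0,0],[0,0,0,0,0,0,0],[0,0,0,0,0,0,0],[0,0,0,0,0,0,0]]}}

```text
clock: 9.73
eef_pos: [0.5939, -0.0193, 0.0868]
tool_rot: [0.707, 0.708, 0.001, 0.001]
ft_force: [-0.1, 0.2, -1.1]
grip_width: 0.0068
grasp_force: 61.2
```

Run:
```python
from h import *
o=bot.get_obs();print(o["eef_pos"],np.round(R.from_quat(o["tool_rot"]).as_matrix(),3).tolist(),o["ft_force"],o["grip_width"])
im=bot.camera("wrist");cv2.imwrite("pics/w6.png",cv2.resize(im,(800,600)))
```

```text
[ 0.5938638  -0.0192951   0.08684769] [[-0.002, 1.0, 0.004], [1.0, 0.002, 0.0], [0.0, 0.004, -1.0]] [-0.08388576  0.19871678 -1.06254716] 0.006828887090480893
```

View pics/w6.png

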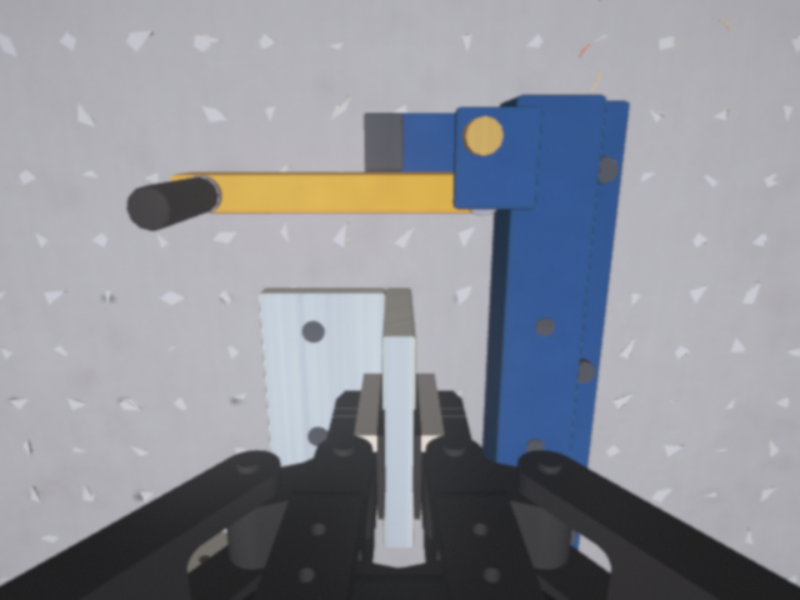

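The bracket is held square (view x 383 to 413), and the yellow arm is seated square at view y 172 to 212. Lower it, then slide it to the stop.

Call:
{"api": "move_arm", "payload": {"deltas": [[0,10,10,0,0,0,0],[0,0,0,20,0,0,0],[0,0,0,20,0,0,0],[0,0,0,14,0,0,0],[0,0,0,5,0,0,0],[0,0,0,0,0,0,0],[0,4,0,0,0,0,0],[0,4,0,0,0,0,0],[0,0,0,0,0,0,0]]}}

```text
clock: 10.53
eef_pos: [0.6048, -0.0012, 0.0285]
tool_rot: [0.707, 0.707, 0.002, 0.002]
ft_force: [0.9, 0.3, -0.4]
grip_width: 0.0068
grasp_force: 61.2
```

Call:
{"api": "move_arm", "payload": {"deltas": [[0,0,0,2,0,0,0],[0,2,0,0,0,0,0],[0,0,0,0,0,0,0],[0,0,0,0,0,0,0]]}}

```text
clock: 10.87
eef_pos: [0.6052, -0.0009, 0.0276]
tool_rot: [0.707, 0.707, 0.001, 0.003]
ft_force: [-2.1, -4.1, 4.9]
grip_width: 0.0067
grasp_force: 62.2
```

Call:
{"api": "move_arm", "payload": {"deltas": [[0.2,-1,0,0,0,0,0],[0.2,0,0,0,0,0,0],[0.2,0,0,-30,0,0,0],[0.2,0,0,-30,0,0,0],[0.0,0,-28,0,0,0,0],[0.0,0,0,0,0,0,0],[0.0,0,0,30,0,0,0],[0.0,0,0,30,0,0,0],[0.0,0,0,6,0,0,0],[0.0,0,0,0,0,0,0]]}}

```text
clock: 11.7
eef_pos: [0.5746, -0.0002, 0.018]
tool_rot: [0.707, 0.707, 0.0, -0.0]
ft_force: [0.6, -0.0, -0.3]
grip_width: 0.0004
grasp_force: 0.0
```

Run:
```python
from h import *
im=bot.camera("wrist");o=bot.get_obs();print(o["eef_pos"],o["ft_force"],o["grip_width"])
cv2.imwrite("pics/w7.png",cv2.resize(im,(800,600)))
```

```text
[ 5.75870863e-01 -2.69719776e-04  1.92093092e-02] [-0.16021071 -0.23132667  0.76134087] -0.00023941585896614077
```

View pics/w7.png

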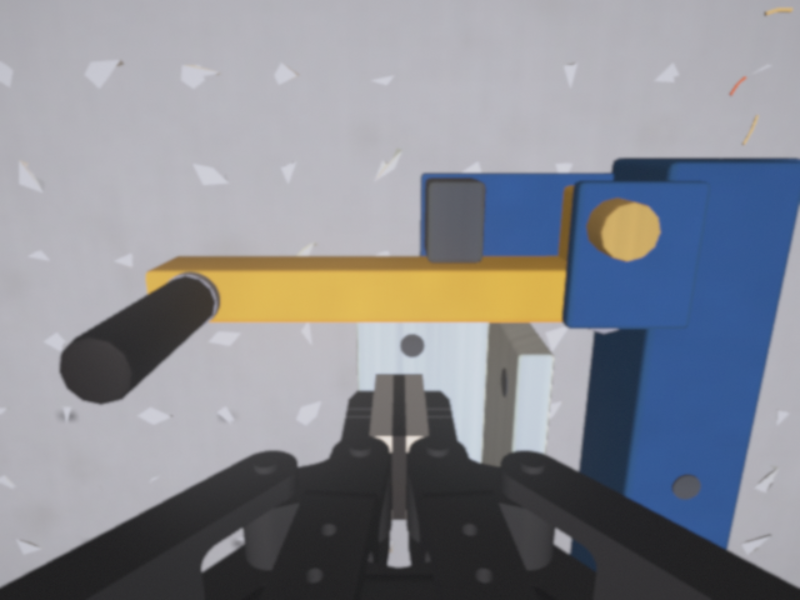

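The bracket's end is against the stop arm, and the shut fingers stand over the foot inside the angle. I'll tilt the tool 25° so the fingertips lead, then push toward the fence.

Call:
{"api": "move_arm", "payload": {"deltas": [[0,0,0,-8,0,0,0],[0,0,0,0,-6,0,0],[0,0,0,0,-6,0,0],[0,0,0,0,-6,0,0],[0,0,0,0,-7,0,0],[0,0,0,0,0,0,0],[0,0,0,0,0,0,0]]}}

```text
clock: 12.33
eef_pos: [0.5744, -0.0004, 0.0272]
tool_rot: [0.692, 0.692, 0.146, 0.146]
ft_force: [1.4, -0.3, 0.1]
grip_width: -0.0001
grasp_force: 0.0
```

Call:
{"api": "move_arm", "payload": {"deltas": [[0,0,5.4,2.5,0,0,0],[0,0,5.4,2.5,0,0,0],[0,0,5.4,2.5,0,0,0],[0,0,5.4,2.5,0,0,0],[0,0,3.6,1.7,0,0,0],[0,0,0,0,0,0,0]]}}

```text
clock: 12.83
eef_pos: [0.6063, -0.0004, 0.0279]
tool_rot: [0.691, 0.692, 0.148, 0.148]
ft_force: [-3.6, 0.6, 8.6]
grip_width: -0.0001
grasp_force: 3.6
```

Call:
{"api": "move_arm", "payload": {"deltas": [[0,0,1.8,0.8,0,0,0],[0,0,1.8,0.8,0,0,0],[0,0,0,0,0,0,0],[0,0,0,0,0,0,0]]}}

```text
clock: 13.17
eef_pos: [0.607, -0.0004, 0.0276]
tool_rot: [0.692, 0.692, 0.147, 0.146]
ft_force: [-15.1, -0.2, 17.3]
grip_width: -0.0003
grasp_force: 11.4
```

Run:
```python
from h import *
im=bot.camera("wrist");o=bot.get_obs();print(o["eef_pos"],o["ft_force"],o["ft_torque"])
cv2.imwrite("pics/w8.png",im);s=bot.camera("scene")
a=cv2.resize(im[60:360,200:600],(800,600))
cv2.imwrite("pics/w8b.png",a);cv2.imwrite("pics/s8.png",s)
```

```text
[ 6.06964152e-01 -4.01038537e-04  2.76307025e-02] [-14.90267042  -0.52405528  16.89650348] [-0.05447519  1.72603082  0.00883182]
```

View pics/w8b.png

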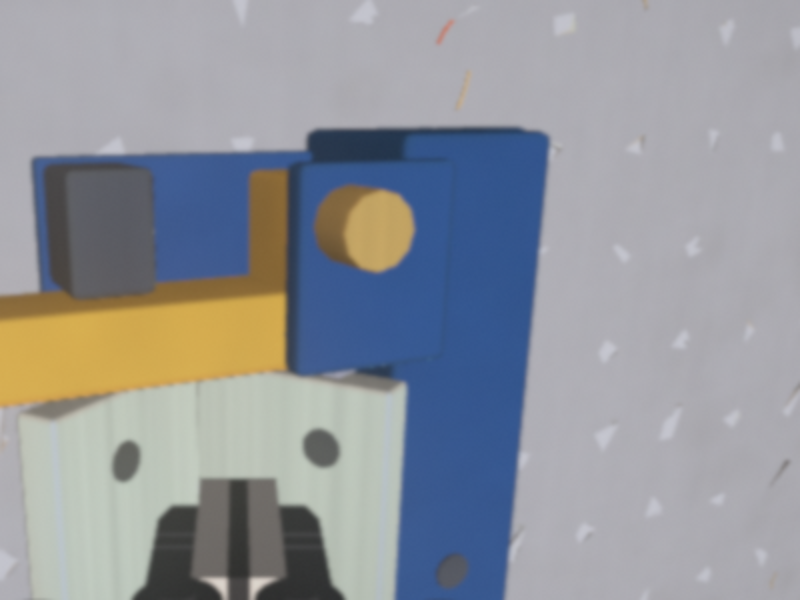

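Run:
```python
from h import *
W=lambda u,v,z:onz("wrist",(u/2+200,v/2+60),z).round(4)
print("foot corner",W(22,417,.008),"top corner",W(405,384,.045),"corner inner",W(395,390,.045), "top edge far",W(393,590,.045))
print("foot front",W(35,590,.008))
print("arm side",W(5,403,.025),W(130,388,.025),W(270,375,.025))
print(bot.calibration("wrist")["position"])
```

```text
foot corner [0.5746 0.0211 0.008 ] top corner [0.627  0.0311 0.045 ] corner inner [0.6252 0.0304 0.045 ] top edge far [ 0.627  -0.0049  0.045 ]
foot front [ 0.5745 -0.0126  0.008 ]
arm side [0.5696 0.0298 0.025 ] [0.5889 0.0295 0.025 ] [0.6136 0.0286 0.025 ]
[0.55215349 0.07195247 0.1498677 ]
```

Run:
```python
from h import *
from scipy.optimize import least_squares as L
k=bot.calibration("wrist");Rc=R.from_quat(k["orientation"]).as_matrix();c=np.array(k["position"]);K=np.array(k["K"])
P=np.array([(-46,30,0),(-46,30,8),(-8,30,8),(-8,30,45),(0,30,45)])/1e3
u=np.array([(22,417),(58,408),(200,378),(388,390),(405,384)])/2+[200,60]
def res(p,full=False):
    X=R.from_euler("y",p[3]).apply(P)+p[:3];Y=(X-c)@Rc;q=Y@K.T;q=q[:,:2]/q[:,2:]
    return ((q-u)).ravel() if not full else (q-u)
for t0 in(0,.5,-.5):
    s=L(res,[.63,0,0,t0]);print(s.x.round(4),np.degrees(s.x[3]),s.cost);
print(res(s.x,True).round(1).tolist())
o=bot.get_obs();print(o["eef_pos"])
```

```text
[ 0.611  -0.0037 -0.0052  0.5858] 33.56338462186519 64.51445283775976
[ 0.611  -0.0037 -0.0052  0.5858] 33.56338475342108 64.51445283775934
[ 0.611  -0.0037 -0.0052  0.5858] 33.563384967940884 64.51445283775953
[[-0.1, -2.6], [0.7, 6.7], [1.0, -8.1], [-1.1, 2.9], [-0.5, -0.3]]
[ 6.06920823e-01 -4.12405795e-04  2.75924935e-02]
```

The fit shows the bracket tipped: toe up about 33°, upright leaning on the fence edge, because I pushed too high. I'll back off upward so it can drop back on its foot, then push low.

Call:
{"api": "move_arm", "payload": {"deltas": [[0,0,-3,-2,0,0,0],[0,0,6,-13,0,0,0],[0,0,6,-14,0,0,0],[0,0,6,-14,0,0,0],[0,0,6,-14,5,0,0],[0,0,0,0,5,0,0],[0,0,0,0,0,0,0],[0,0,0,0,0,0,0]]}}

```text
clock: 13.93
eef_pos: [0.6069, -0.0005, 0.0876]
tool_rot: [0.701, 0.702, 0.089, 0.089]
ft_force: [0.8, 1.0, -0.4]
grip_width: -0.0002
grasp_force: 0.0
```

Run:
```python
from h import *
o=bot.get_obs();print(o["eef_pos"],o["ft_force"])
im=bot.camera("wrist");cv2.imwrite("pics/w9.png",im)
s=bot.camera("scene");cv2.imwrite("pics/s9.png",s)
print(bot.calibration("wrist"))
for r in bot.outline_of("bracket","wrist"): print(r["conf"],r["rect"])
a=cv2.resize(im,(400,300));
z=cv2.resize(s[70:190,230:390],(800,600),interpolation=2)
w=cv2.resize(im[100:400,160:560],(600,450))
c=np.zeros((600,800,3),np.uint8);c[:450,:600]=w;c[300:,500:]=cv2.resize(s[80:160,270:350],(300,300),interpolation=2)
cv2.imwrite("pics/c9.png",c)
```

```text
[ 6.06912736e-01 -4.52329531e-04  8.76158228e-02] [ 0.84846387  0.95460926 -0.44949024]
{'K': array([[429.12248917,   0.        , 318.85934072],
       [  0.        , 429.12248917, 242.61661826],
       [  0.        ,   0.        ,   1.        ]]), 'position': array([0.57039178, 0.07193098, 0.21531659]), 'orientation': array([ 0.98183689, -0.01765588,  0.12235146,  0.14392603])}
0.93 [188.5, 212.7, 109.2, 118.6]
0.74 [163.2, 440.2, 9.6, 18.6]
```

View pics/c9.png

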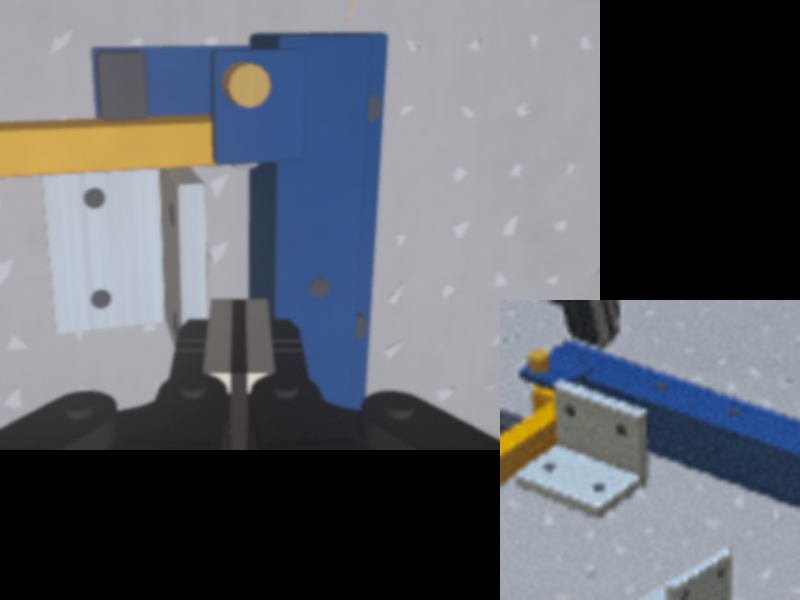

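The bracket has dropped back onto its foot and still touches the stop arm (upright top at crop x 178 to 205). I'll locate it, then push low.

Run:
```python
from h import *
W=lambda u,v,z:onz("wrist",(u/1.5+160,v/1.5+100),z).round(4)
print("top in",W(178,190,.045),"back",W(205,190,.045),W(205,310,.045),"foot front",W(45,180,.008),W(56,332,.008),"crease",W(159,172,.008),W(165,320,.008))
o=bot.get_obs();print(np.degrees(2*np.arctan2(.126,.99)))
```

```text
top in [0.5957 0.0275 0.045 ] back [0.6032 0.027  0.045 ] [ 0.6027 -0.0093  0.045 ] foot front [0.559  0.0237 0.008 ] [ 0.5582 -0.0293  0.008 ] crease [0.5951 0.0243 0.008 ] [ 0.5954 -0.0292  0.008 ]
14.506389225450667
```

Call:
{"api": "move_arm", "payload": {"deltas": [[0,-1,-15,-4,0,0,0],[0,0,-15,-4,0,0,0],[0,0,0,0,0,0,0],[0,0,-6,23,0,0,0],[0,0,-6,23,0,0,0],[0,0,-4,15,0,0,0],[0,0,0,0,0,0,0],[0,0,0,0,0,0,0]]}}

```text
clock: 14.75
eef_pos: [0.5716, -0.0014, 0.0231]
tool_rot: [0.702, 0.702, 0.087, 0.087]
ft_force: [0.1, -0.6, 0.3]
grip_width: 0.0003
grasp_force: 0.0
```

Call:
{"api": "move_arm", "payload": {"deltas": [[0,0,-0.5,2,0,0,0],[0,0,3.9,1,0,0,0],[0,0,3.9,1,0,0,0],[0,0,3.9,1,0,0,0],[0,0,3.9,1,0,0,0],[0,0,3.9,1,0,0,0],[0,0,0,0,0,0,0]]}}

```text
clock: 15.33
eef_pos: [0.5944, -0.0014, 0.0228]
tool_rot: [0.701, 0.702, 0.089, 0.088]
ft_force: [-0.7, -0.6, 0.2]
grip_width: -0.0002
grasp_force: 0.5
```

Call:
{"api": "move_arm", "payload": {"deltas": [[0,0,3.9,1.2,0,0,0],[0,0,3.9,1.2,0,0,0],[0,0,2.9,1,0,0,0],[0,0,0,0,0,0,0],[0,0,0,0,0,0,0]]}}

```text
clock: 15.75
eef_pos: [0.6048, -0.0014, 0.0222]
tool_rot: [0.701, 0.702, 0.088, 0.088]
ft_force: [-1.8, -0.6, 3.5]
grip_width: -0.0002
grasp_force: 3.2
```

```bash
cat > fit.py <<'E'
from h import *
# bracket silhouette line probes: report foot front edge, and inner/top/back edges along rows
o=bot.get_obs();print(o["eef_pos"].round(4),o["ft_force"].round(1))
im=bot.camera("wrist");np.save("im.npy",im);cv2.imwrite("pics/w_last.png",im)
g=cv2.GaussianBlur(im,(3,3),0).astype(int)
for X in [(-46,15,8),(-8,15,8),(-8,15,45),(0,15,45)]:
    p=proj("wrist",np.array([.6353,-.0013,0])+np.array(X)/1e3);u,v=p
    row=g[int(round(v))];s=np.abs(np.diff(row.sum(1)));lo=int(u)-22
    i=np.argsort(s[lo:lo+44])[::-1][:4]+lo
    print(X,p.round(1),"edges",[(int(j),int(s[j]),row[j-3].tolist(),row[j+4].tolist()) for j in i])
E
python3 fit.py
```

```text
[ 0.6048 -0.0014  0.0222] [-1.8 -0.6  3.5]
(-46, 15, 8) [268.4 280.5] edges [(284, 88, [109, 103, 102], [213, 202, 193]), (266, 85, [214, 204, 195], [108, 103, 102]), (265, 74, [216, 206, 198], [110, 105, 104]), (285, 73, [110, 104, 103], [214, 202, 194])]
(-8, 15, 8) [368.  271.3] edges [(380, 5, [142, 150, 154], [148, 156, 159]), (379, 5, [144, 151, 155], [148, 156, 159]), (375, 5, [147, 156, 160], [143, 151, 155]), (374, 5, [147, 156, 159], [142, 150, 154])]
(-8, 15, 45) [411.6 313.3] edges [(413, 95, [216, 205, 195], [145, 90, 59]), (412, 87, [216, 204, 194], [145, 91, 61]), (414, 60, [213, 201, 192], [146, 90, 58]), (411, 44, [215, 203, 193], [148, 99, 73])]
(0, 15, 45) [435.7 310.4] edges [(413, 97, [217, 205, 195], [146, 90, 59]), (414, 69, [215, 203, 193], [146, 90, 59]), (415, 27, [205, 190, 179], [146, 90, 58]), (416, 5, [184, 161, 148], [146, 90, 58])]
```

Call:
{"api": "move_arm", "payload": {"deltas": [[0,0,2,0.5,0,0,0],[0,0,2,0.5,0,0,0],[0,0,1.5,0.4,0,0,0],[0,0,0,0,0,0,0],[0,0,0,0,0,0,0]]}}

```text
clock: 16.22
eef_pos: [0.6097, -0.0014, 0.0221]
tool_rot: [0.701, 0.702, 0.088, 0.088]
ft_force: [-3.3, 0.3, 7.9]
grip_width: 0.0004
grasp_force: 4.6
```

```bash
python3 fit.py
python3 - <<'E'
from h import *
im=np.load("im.npy").astype(int)
for y in(24,20,15):
  v=int(round(proj("wrist",[.6313,-.0013+y/1e3,.045])[1]));print(y,v,[tuple(im[v,u]) for u in range(400,446,4)])
E
```

```text
[ 0.6097 -0.0014  0.0221] [-3.3  0.3  7.9]
(-46, 15, 8) [254.6 281.7] edges [(266, 85, [212, 201, 192], [109, 103, 102]), (265, 80, [215, 204, 195], [109, 103, 102]), (267, 51, [207, 195, 187], [108, 103, 102]), (264, 43, [216, 206, 197], [114, 109, 107])]
(-8, 15, 8) [355.8 272.5] edges [(375, 6, [147, 155, 159], [143, 150, 154]), (374, 6, [147, 155, 159], [142, 149, 153]), (376, 3, [147, 155, 159], [145, 152, 156]), (364, 3, [146, 153, 157], [147, 154, 158])]
(-8, 15, 45) [396.3 315.2] edges [(413, 93, [215, 203, 193], [146, 91, 59]), (412, 84, [214, 202, 193], [146, 92, 62]), (414, 60, [212, 199, 190], [146, 91, 59]), (411, 43, [214, 201, 192], [148, 100, 73])]
(0, 15, 45) [420.9 312.3] edges [(413, 96, [215, 203, 193], [146, 91, 60]), (412, 78, [214, 202, 192], [147, 93, 63]), (414, 68, [214, 201, 191], [146, 90, 59]), (411, 34, [214, 201, 191], [150, 102, 78])]
24 286 [(np.int64(212), np.int64(199), np.int64(189)), (np.int64(214), np.int64(202), np.int64(192)), (np.int64(214), np.int64(201), np.int64(191)), (np.int64(216), np.int64(205), np.int64(195)), (np.int64(155), np.int64(
[... 747 characters left out ...]
t64(57)), (np.int64(148), np.int64(90), np.int64(57)), (np.int64(147), np.int64(89), np.int64(56)), (np.int64(147), np.int64(90), np.int64(56))]
15 314 [(np.int64(213), np.int64(200), np.int64(191)), (np.int64(214), np.int64(201), np.int64(192)), (np.int64(214), np.int64(201), np.int64(192)), (np.int64(205), np.int64(190), np.int64(181)), (np.int64(146), np.int64(91), np.int64(60)), (np.int64(147), np.int64(91), np.int64(59)), (np.int64(146), np.int64(90), np.int64(58)), (np.int64(147), np.int64(91), np.int64(58)), (np.int64(145), np.int64(89), np.int64(57)), (np.int64(146), np.int64(90), np.int64(58)), (np.int64(146), np.int64(90), np.int64(56)), (np.int64(145), np.int64(89), np.int64(55))]
```

```bash
cat > tilt.py <<'E'
from h import *
from scipy.optimize import least_squares as L
k=bot.calibration("wrist");Rc=R.from_quat(k["orientation"]).as_matrix();c=np.array(k["position"]);K=np.array(k["K"])
im=bot.camera("wrist");g=cv2.GaussianBlur(im,(3,3),0).astype(float).sum(2)
def edges(v,a,b,th=12):
    s=np.diff(g[v]);return [(u,round(s[u])) for u in range(a,b) if abs(s[u])>th and abs(s[u])>=abs(s[u-1]) and abs(s[u])>abs(s[u+1])]
if __name__=="__main__":
    o=bot.get_obs();print(o["eef_pos"].round(4),o["ft_force"].round(1))
    for v in (262,268,274,290,296): print(v,edges(v,180,460))
    for t in (0,2,4,6):
        q=[]
        for X in [(-46,18,0),(-46,18,8),(-8,18,8),(-8,18,45),(0,18,45)]:
            Y=R.from_euler("y",t,degrees=True).apply(np.array(X)/1e3)+[.6335-.045*np.sin(np.radians(t)),-.0013,0];q.append(proj("wrist",Y).round(1).tolist())
        print(t,q)
E
python3 tilt.py
```

```text
[ 0.6097 -0.0014  0.0221] [-4.1 -0.1  7.6]
262 [(200, 15), (203, -21), (222, -23), (228, 40), (328, -49)]
268 [(196, 15), (203, -31), (222, -23), (228, 38), (328, -50), (396, 19), (400, 13), (416, -95)]
274 [(190, 17), (202, -26), (223, -23), (229, 38), (269, -67), (282, 69), (328, -52), (395, 40), (416, -90)]
290 [(223, -23), (230, 39), (271, -25), (278, 29), (328, -50), (363, -62), (376, 59), (394, 39), (414, -90)]
296 [(224, -23), (230, 40), (328, -51), (365, -61), (377, 58), (394, 39), (414, -94)]
0 [[247.1, 266.8], [249.1, 274.3], [351.4, 265.4], [391.2, 306.6], [416.1, 303.8]]
2 [[243.2, 268.6], [245.9, 276.2], [348.3, 265.9], [391.6, 306.9], [416.0, 303.7]]
4 [[239.4, 270.4], [242.8, 278.1], [345.3, 266.5], [391.9, 307.2], [415.9, 303.6]]
6 [[235.7, 272.3], [239.8, 280.1], [342.3, 267.0], [392.1, 307.4], [415.7, 303.4]]
```

```bash
cat > fit2.py <<'E'
from tilt import *
def fit(uobs,ks=((-46,0),(-46,8),(-8,8),(-8,45),(0,45)),vs=(290,)*5):
    def r(p):
        out=[]
        for (x,z),u in zip(ks,uobs):
            # y chosen so that row ~ 290
            w=[proj("wrist",R.from_euler("y",p[2]).apply([x/1e3,y,z/1e3])+[p[0],-.0013,p[1]]) for y in(-.03,.03)]
            f=(290-w[0][1])/(w[1][1]-w[0][1]);out.append(w[0][0]+f*(w[1][0]-w[0][0])-u)
        return out
    s=L(r,[.63,0,.1]);print("x,z,tilt deg",s.x[:2].round(4),np.degrees(s.x[2]).round(1),np.round(s.fun,1))
if __name__=="__main__":
    fit((223.5,230.5,328.5,394.5,414.5))
E
python3 fit2.py
```

```text
x,z,tilt deg [ 0.6224 -0.0027] 16.3 [-0.2  0.1  0.1  0.  -0.1]
```

The bracket is tipping again, 16° this time, because table friction is high. Pushing it across the table won't work. I'll let it drop flat, grip the upright's top 8 mm with the tips above the fence's 35 mm, lift slightly and carry it flush.

Call:
{"api": "move_arm", "payload": {"deltas": [[0,0,-2,-2,0,0,0],[0,0,5,-20,0,0,0],[0,0,5,-22,0,0,0],[0,0,5,-22,0,0,0],[0.4,0,0,0,5,0,0],[0.4,0,0,0,5,0,0],[0.4,0,0,0,4.5,0,0],[0.4,0,0,0,0,0,0],[0.4,0,0,0,0,0,0]]}}

```text
clock: 17.12
eef_pos: [0.6071, -0.0014, 0.0875]
tool_rot: [0.707, 0.707, -0.001, -0.002]
ft_force: [0.3, -0.3, -0.9]
grip_width: 0.0339
grasp_force: 0.0
```

Run:
```python
from tilt import *
o=bot.get_obs();print(o["eef_pos"].round(4),R.from_quat(o["tool_rot"]).as_matrix().round(3).tolist())
cv2.imwrite("pics/w10.png",im)
for X in [(-46,10,8),(-8,10,8),(-8,10,45),(0,10,45)]: print(X,proj("wrist",np.array([.61,-.0013,0])+np.array(X)/1e3).round(1))
for v in (235,245,255,265): print(v,edges(v,200,440))
```

```text
[ 0.606  -0.0014  0.0876] [[-0.001, 1.0, -0.004], [1.0, 0.001, 0.001], [0.001, -0.004, -1.0]]
(-46, 10, 8) [238.8 239.3]
(-8, 10, 8) [312.1 239.5]
(-8, 10, 45) [310.4 263.2]
(0, 10, 45) [328.8 263.3]
235 [(263, 28), (335, -90), (338, 92), (356, -26), (367, -96), (375, 30)]
245 [(262, 23), (335, -91), (338, 89), (355, -26), (367, -103), (375, 31)]
255 [(264, 20), (334, -83), (338, 79), (355, -36), (367, -105), (375, 30)]
265 [(203, 18), (213, -19), (250, 18), (254, -16), (264, 26), (334, -84), (338, 75), (355, -34), (366, -95), (374, 29)]
```

The bracket is flat again: back at x ≈ 0.622, yaw about 0, 13 mm from the fence. Grip it high.

Call:
{"api": "move_arm", "payload": {"deltas": [[0.4,0,12,0,0,0,0],[0.4,0,0,15,0,0,0],[0.4,0,0,15,0,0,0],[0.4,0,0,11,0,0,0],[0.4,0,0,0,0,0,0],[0.4,0,0,0,0,0,0]]}}

```text
clock: 17.67
eef_pos: [0.6166, -0.0014, 0.047]
tool_rot: [0.707, 0.707, -0.002, -0.002]
ft_force: [0.7, 0.5, 0.5]
grip_width: 0.0341
grasp_force: 0.0
```

Call:
{"api": "move_arm", "payload": {"deltas": [[0.4,0,1,2,0,0,0],[0.0,0,0,0,0,0,0],[0.0,0,0,0,0,0,0],[0.0,0,0,0,0,0,0],[0.0,0,0,0,0,0,0]]}}

```text
clock: 18.08
eef_pos: [0.6199, -0.0014, 0.0468]
tool_rot: [0.707, 0.707, -0.001, -0.001]
ft_force: [-0.6, 0.0, 3.0]
grip_width: 0.0058
grasp_force: 60.2
```

Call:
{"api": "move_arm", "payload": {"deltas": [[0,0,0,-2,0,0,0],[0,0,3,0,0,0,0],[0,0,3,0,0,0,0],[0,0,3,0,0,0,0],[0,0,0,0,0,0,0],[0,0,0,0,0,0,0]]}}

```text
clock: 18.58
eef_pos: [0.6282, -0.0014, 0.0472]
tool_rot: [0.707, 0.707, -0.001, -0.002]
ft_force: [-0.3, -0.1, -1.4]
grip_width: 0.0052
grasp_force: 59.6
```

```bash
cat > pr.py <<'E'
from tilt import *
import sys
o=bot.get_obs();print(o["eef_pos"].round(4),o["ft_force"].round(1))
x0=.6353
for X in [(-46,16,8),(-8,16,8),(-8,16,45),(0,16,45)]: print(X,proj("wrist",np.array([x0,-.0013,0])+np.array(X)/1e3).round(1))
v=int(proj("wrist",[x0-.008,.015,.008])[1])
for w in (v-10,v,v+10,v+20): print(w,edges(w,150,460))
E
python3 pr.py
```

```text
[ 0.6281 -0.0014  0.0473] [-1.8  1.  -2.4]
(-46, 16, 8) [228.3 252.4]
(-8, 16, 8) [317.8 252.5]
(-8, 16, 45) [317.1 286. ]
(0, 16, 45) [340.5 286.1]
241 [(185, 16), (191, -28), (220, 30), (253, -33), (261, 32), (307, -73), (329, -38), (332, 21), (443, 80)]
251 [(191, -25), (221, 19), (249, -80), (264, 84), (306, -18), (330, -104), (442, 84)]
261 [(220, 21), (306, -20), (330, -104), (441, 84)]
271 [(222, 26), (305, -27), (308, 18), (330, -103), (440, 82)]
```

Call:
{"api": "move_arm", "payload": {"deltas": [[0,0,2.5,0,0,0,0],[0,0,2,0,0,0,0],[0,0,0,2,0,0,0],[0,0,0,0,0,0,0],[0,0,0,0,0,0,0]]}}

```text
clock: 19.05
eef_pos: [0.629, -0.0014, 0.0468]
tool_rot: [0.707, 0.707, -0.004, -0.004]
ft_force: [-10.8, -0.9, 11.1]
grip_width: 0.0057
grasp_force: 61.2
```

```bash
python3 pr.py
```

```text
[ 0.629  -0.0014  0.0468] [-10.6  -1.   11.5]
(-46, 16, 8) [226.5 252.6]
(-8, 16, 8) [316.2 252.9]
(-8, 16, 45) [314.3 286.7]
(0, 16, 45) [337.8 286.8]
242 [(183, 16), (190, -30), (218, 20), (251, -43), (260, 45), (306, -72), (328, -27), (442, 81)]
252 [(190, -19), (218, 21), (248, -78), (263, 83), (305, -19), (330, -90), (441, 86)]
262 [(220, 28), (305, -31), (308, 19), (330, -89), (440, 82)]
272 [(221, 18), (305, -35), (308, 23), (329, -89), (439, 76)]
```

Run:
```python
from h import *
im=cv2.imread("pics/w2.png")
for x,z in((.6653,.035),(.6623,.035),(.6353,.035)): print(x,proj("wrist",[x,.015,z]).round(1))
# world of edges now
for n,u,z in (("back top",330,.045),("foot front",220,.008),("crease",306,.008),("fence far?",440.5,.035)): print(n,onz("wrist",(u+.5,262),z).round(4))
im=bot.camera("wrist").astype(int);print([im[262,u].tolist() for u in range(326,460,6)])
```

```text
0.6653 [420.  275.7]
0.6623 [411.7 275.7]
0.6353 [337.  275.4]
back top [0.6327 0.0236 0.045 ]
foot front [0.5865 0.0105 0.008 ]
crease [0.6232 0.0106 0.008 ]
fence far? [0.6724 0.0203 0.035 ]
[[216, 204, 194], [140, 97, 71], [148, 93, 63], [148, 94, 63], [147, 90, 59], [148, 91, 60], [147, 90, 58], [147, 90, 58], [146, 89, 56], [146, 88, 55], [147, 90, 55], [147, 89, 55], [146, 89, 54], [147, 89, 54], [128, 85, 53], [144, 88, 54], [144, 87, 54], [144, 88, 55], [143, 87, 54], [142, 113, 99], [187, 180, 180], [187, 180, 180], [186, 179, 180]]
```

Call:
{"api": "move_arm", "payload": {"deltas": [[0,0,-1.5,0,0,0,0],[0,1.5,0,0,0,0,0],[0,1.5,0,0,0,0,0],[0,0,0,0,0,0,0]]}}

```text
clock: 19.48
eef_pos: [0.629, -0.001, 0.0468]
tool_rot: [0.707, 0.707, -0.005, -0.001]
ft_force: [-7.8, -5.8, 8.0]
grip_width: 0.0055
grasp_force: 60.9
```

Call:
{"api": "move_arm", "payload": {"deltas": [[0.25,0,0,0,0,0,0],[0.25,0,0,0,0,0,0],[0.25,-2,0,-25,0,0,0],[0.25,0,0,-25,0,0,0],[0,0,-26,0,-6,0,0],[0,0,0,0,-6,0,0],[0,0,0,0,-6,0,0],[0,0,0,0,-7,0,0],[0,0,0,0,0,0,0],[0,0,0,0,0,0,0]]}}

```text
clock: 20.32
eef_pos: [0.6058, -0.0001, 0.0937]
tool_rot: [0.693, 0.694, 0.14, 0.139]
ft_force: [1.4, -0.2, 0.4]
grip_width: 0.0001
grasp_force: 0.0
```

Run:
```python
from tilt import *
o=bot.get_obs();print(o["eef_pos"].round(4),o["ft_force"].round(1)); cv2.imwrite("pics/w11.png",im)
for X in [(-46,16,0),(-46,16,8),(-8,16,8),(-8,16,45),(0,16,45),(30,16,35)]: print(X,proj("wrist",np.array([.6325,-.0013,0])+np.array(X)/1e3).round(1))
v=int(proj("wrist",[.6325-.008,.015,.008])[1])
for w in (v-20,v-10,v,v+10,v+20): print(w,edges(w,150,460))
for X in [(-46,30,8),(-8,30,45)]:
    u,w=proj("wrist",np.array([.6325,-.0013,0])+np.array(X)/1e3);print(X,u,w,[im[int(w)+d,int(u)+6].tolist() for d in range(-14,12,3)])
```

```text
[ 6.101e-01 -2.000e-04  9.630e-02] [1.3 0.2 0.3]
(-46, 16, 0) [204.2 230.6]
(-46, 16, 8) [206.7 234.5]
(-8, 16, 8) [279.5 227. ]
(-8, 16, 45) [304.8 245.8]
(0, 16, 45) [321.  243.9]
(30, 16, 35) [367.2 232. ]
206 [(282, -47), (311, -31), (381, 69), (458, 19)]
216 [(211, -23), (214, 45), (286, -69), (314, 18), (329, -60), (380, 69)]
226 [(180, 14), (184, -24), (212, -29), (214, 51), (240, -69), (252, 75), (287, -65), (313, 66), (329, -84), (380, 72)]
236 [(183, -25), (212, -32), (215, 52), (249, 13), (287, -68), (301, -39), (306, 38), (313, 66), (329, -83), (379, 64), (458, 13)]
246 [(213, -36), (216, 50), (287, -71), (313, 66), (329, -84), (379, 73), (425, 18), (431, -18), (453, 17), (459, -16)]
(-46, 30, 8) 204.60429382020212 206.8963079796135 [[79, 164, 202], [79, 164, 201], [80, 163, 201], [79, 162, 200], [79, 162, 200], [79, 162, 199], [79, 161, 198], [80, 154, 196], [152, 154, 160]]
(-8, 30, 45) 304.5597253221219 215.84807308405806 [[137, 87, 59], [133, 86, 61], [134, 122, 119], [110, 113, 115], [109, 112, 115], [111, 115, 118], [108, 111, 114], [108, 111, 114], [108, 112, 114]]
```

The bracket stands flat: every edge has the same offset, so there's no tilt. Next I bring the shut, tilted fingers down into the inner corner.

Call:
{"api": "move_arm", "payload": {"deltas": [[0,0,-8,15,0,0,0],[0,0,-8,15,0,0,0],[0,0,-8,15,0,0,0],[0,0,-7,13,0,0,0],[0,0,0,0,0,0,0],[0,0,0,0,0,0,0],[0,0,0,0,0,0,0]]}}

```text
clock: 20.95
eef_pos: [0.6073, -0.0004, 0.0319]
tool_rot: [0.692, 0.693, 0.143, 0.143]
ft_force: [0.1, 0.4, 0.2]
grip_width: -0.0003
grasp_force: 0.0
```

```bash
cat > q.py <<'E'
from tilt import *
o=bot.get_obs();print(o["eef_pos"].round(4),o["ft_force"].round(1))
P=[(-46,20,0),(-46,20,8),(-8,20,8),(-8,20,45),(0,20,45)]
q=np.array([proj("wrist",np.array([.6325,-.0013,0])+np.array(X)/1e3) for X in P]);print(q.round(1).tolist())
for w in sorted(set(int(a) for a in q[:,1])): print(w,edges(w,130,470))
E
python3 q.py
```

```text
[ 6.07e-01 -4.00e-04  3.21e-02] [ 0.4 -0.8  0.6]
[[237.6, 259.6], [242.6, 266.1], [336.4, 253.4], [385.8, 286.0], [406.6, 282.3]]
253 [(238, 28), (246, 18), (254, 14), (332, -69), (402, -13), (454, 74)]
259 [(234, -47), (238, 64), (276, -48), (286, 57), (332, -69), (382, 60), (402, -87), (453, 76)]
266 [(143, 16), (192, 15), (197, -26), (235, -47), (239, 62), (272, -82), (289, 90), (331, -70), (381, 63), (402, -91), (453, 68)]
282 [(196, -17), (236, -46), (240, 59), (331, -74), (358, -44), (367, 44), (381, 64), (401, -91), (451, 73)]
286 [(236, -48), (240, 63), (331, -74), (360, -42), (367, 43), (381, 63), (401, -89), (451, 68), (459, -16)]
```

Call:
{"api": "move_arm", "payload": {"deltas": [[0,0,-0.5,5,0,0,0],[0,0,-0.5,4,0,0,0],[0,0,0,0,0,0,0],[0,0,0,0,0,0,0]]}}

```text
clock: 21.33
eef_pos: [0.6064, -0.0004, 0.0212]
tool_rot: [0.693, 0.693, 0.142, 0.142]
ft_force: [-0.1, -0.7, 1.0]
grip_width: -0.0001
grasp_force: 0.0
```

Now down lightly onto the foot, then toward the upright.

Call:
{"api": "move_arm", "payload": {"deltas": [[0,0,-1,2,0,0,0],[0,0,-0.5,1,0,0,0],[0,0,0,0,0,0,0],[0,0,0,0,0,0,0]]}}

```text
clock: 21.67
eef_pos: [0.6063, -0.0004, 0.018]
tool_rot: [0.693, 0.693, 0.142, 0.142]
ft_force: [0.2, -0.0, -0.3]
grip_width: -0.0
grasp_force: 0.1
```

Call:
{"api": "move_arm", "payload": {"deltas": [[0,0,-0.5,1.5,0,0,0],[0,0,0,0,0,0,0],[0,0,2,1,0,0,0],[0,0,2,1,0,0,0],[0,0,0,0,0,0,0],[0,0,0,0,0,0,0]]}}

```text
clock: 22.17
eef_pos: [0.6116, -0.0004, 0.0176]
tool_rot: [0.692, 0.693, 0.143, 0.143]
ft_force: [-4.0, -0.4, 7.9]
grip_width: -0.0
grasp_force: 4.3
```

Call:
{"api": "move_arm", "payload": {"deltas": [[0,0,0.9,0.4,0,0,0],[0,0,0,0,0,0,0],[0,0,0,0,0,0,0]]}}

```text
clock: 22.42
eef_pos: [0.6117, -0.0004, 0.0175]
tool_rot: [0.692, 0.693, 0.143, 0.142]
ft_force: [-8.4, 1.0, 11.9]
grip_width: -0.0002
grasp_force: 6.1
```

```bash
python3 q.py; python3 fit2.py >/dev/null
python3 - <<'E'
from tilt import *
cv2.imwrite("pics/w12.png",im)
# fence front face visible below upright? colour scan right of back-top edge, several rows
for w in (262,275,290): print(w,[im[w,u].tolist() for u in range(370,440,5)])
print(onz("wrist",(447,275),.035),onz("wrist",(395,275),.045))
E
```

```text
[ 6.117e-01 -4.000e-04  1.750e-02] [-7.4  0.6 12. ]
[[233.8, 273.7], [239.1, 281.6], [342.0, 266.3], [398.5, 306.2], [421.4, 301.7]]
266 [(254, 17), (261, 20), (339, -74)]
273 [(211, 16), (233, -49), (237, 66), (279, -59), (290, 62), (339, -75), (398, 26), (404, 14), (420, -91)]
281 [(146, 14), (153, 15), (185, 16), (190, -29), (234, -48), (238, 66), (274, -84), (293, 92), (339, -75), (397, 63), (419, -93)]
301 [(235, -50), (239, 67), (300, -78), (314, -40), (323, 42), (337, 47), (340, -40), (370, -47), (380, 46), (396, 63), (418, -93), (468, 95)]
306 [(235, -53), (239, 65), (299, -78), (314, -47), (323, 48), (337, 25), (340, -15), (373, -37), (379, 39), (395, 64), (417, -91), (468, 75)]
262 [[117, 123, 125], [120, 125, 128], [120, 125, 128], [114, 118, 121], [116, 120, 123], [117, 122, 124], [114, 117, 118], [134, 96, 77], [146, 89, 56], [146, 90, 56], [146, 88, 55], [146, 89, 55], [147, 89, 56], [147, 89, 54]]
275 [[116, 122, 125], [116, 122, 125], [114, 119, 122], [116, 121, 124], [115, 119, 123], [118, 123, 126], [197, 193, 184], [212, 202, 193], [214, 203, 193], [215, 204, 194], [177, 154, 144], [149, 91, 58], [148, 90, 57], [147, 89, 55]]
290 [[88, 90, 92], [65, 64, 65], [111, 114, 117], [117, 123, 125], [114, 119, 122], [124, 127, 129], [210, 199, 190], [215, 204, 194], [215, 202, 193], [217, 206, 195], [155, 112, 93], [147, 91, 59], [147, 90, 57], [148, 91, 57]]
[0.64982355 0.02100903 0.035     ] [0.62271442 0.02862245 0.045     ]
```

Call:
{"api": "move_arm", "payload": {"deltas": [[0,0,0.5,-1,0,0,0],[0,0,0,0,0,0,0],[0,0,0,0,0,0,0]]}}

```text
clock: 22.82
eef_pos: [0.6122, -0.0004, 0.0177]
tool_rot: [0.692, 0.693, 0.143, 0.142]
ft_force: [-3.1, 0.1, 5.2]
grip_width: -0.0002
grasp_force: 2.6
```

Run:
```python
from fit2 import *
o=bot.get_obs();print(o["eef_pos"].round(4),o["ft_force"].round(1))
fe=lambda a,b:[ [e for e in edges(v,a,b)] for v in (288,290,292)]
print(fe(225,250),fe(333,345),fe(390,425))
fit((234.8+.5,238.8+.5,339+.5,396.5+.5,418.5+.5))
print("arm side y:")
y=(im[:,:,2].astype(int)-im[:,:,0]>60)
for u in (210,240,270,300):
    j=np.nonzero(y[:,u])[0]; print(u,onz("wrist",(u,j[-1]+1),.025).round(4) if len(j) else None)
```

```text
[ 6.123e-01 -4.000e-04  1.770e-02] [-2.  -0.5  5.5]
[[(232, -49), (237, 63)], [(233, -50), (237, 64)], [(233, -52), (237, 66)]] [[(337, -73)], [(337, -76)], [(337, -76)]] [[(394, 64), (417, -93)], [(394, 64), (417, -94)], [(394, 65), (417, -92)]]
x,z,tilt deg [ 0.6334 -0.0026] 0.7 [-0.5  0.5  0.2 -0.1  0. ]
arm side y:
210 [0.5754 0.0293 0.025 ]
240 [0.5839 0.0293 0.025 ]
270 [0.5929 0.0292 0.025 ]
300 [0.6024 0.0295 0.025 ]
```

Call:
{"api": "move_arm", "payload": {"deltas": [[0,0,1.0,0.6,0,0,0],[0,0,0,0,0,0,0],[0,0,0,0,0,0,0]]}}

```text
clock: 23.12
eef_pos: [0.6124, -0.0004, 0.0175]
tool_rot: [0.693, 0.693, 0.142, 0.142]
ft_force: [-7.9, 0.8, 11.4]
grip_width: -0.0002
grasp_force: 5.6
```

Run:
```python
from tilt import *
o=bot.get_obs();print(o["eef_pos"].round(4),o["ft_force"].round(1))
for yy in (.0277,.0287):
  print(yy,[proj("wrist",p).round(1).tolist() for p in [(.629,yy,.045),(.6334,yy,.045)]])
u=407;s=np.diff(g[:,u]);print([(v,round(s[v])) for v in range(230,300) if abs(s[v])>15])
u=412;s=np.diff(g[:,u]);print([(v,round(s[v])) for v in range(230,300) if abs(s[v])>15])
```

```text
[ 6.124e-01 -4.000e-04  1.750e-02] [-7.6  0.2 11.6]
0.0277 [[411.4, 275.3], [424.1, 273.1]]
0.0287 [[411.6, 272.0], [424.3, 269.9]]
[(264, 17), (265, 16), (269, 17), (270, 43), (271, 71), (272, 68), (273, 38)]
[(267, 20), (268, 25), (269, 46), (270, 71), (271, 72), (272, 43), (273, 19)]
```

Call:
{"api": "move_arm", "payload": {"deltas": [[0,0,0.6,-0.4,0,0,0],[0,0,0,0,0,0,0],[0,0,0,0,0,0,0]]}}

```text
clock: 23.42
eef_pos: [0.6135, -0.0004, 0.0177]
tool_rot: [0.693, 0.693, 0.142, 0.142]
ft_force: [-3.5, 0.3, 5.0]
grip_width: 0.0001
grasp_force: 2.9
```

The fx/fz ratio stays at about 0.66, so the tip is only rubbing on the foot. I'll ease the downward push and advance to the upright.

Call:
{"api": "move_arm", "payload": {"deltas": [[0,0,1.2,0,0,0,0],[0,0,0.9,0.4,0,0,0],[0,0,0.9,0.4,0,0,0],[0,0,0,0,0,0,0],[0,0,0,0,0,0,0]]}}

```text
clock: 23.83
eef_pos: [0.6136, -0.0004, 0.0175]
tool_rot: [0.693, 0.693, 0.141, 0.14]
ft_force: [-14.7, -0.6, 14.6]
grip_width: -0.0003
grasp_force: 9.0
```

Call:
{"api": "move_arm", "payload": {"deltas": [[0,0,-0.6,-1.3,0,0,0],[0,0,0,0,0,0,0],[0,0,0,0,0,0,0]]}}

```text
clock: 24.08
eef_pos: [0.6136, -0.0004, 0.018]
tool_rot: [0.693, 0.693, 0.141, 0.14]
ft_force: [-7.5, -1.2, 6.0]
grip_width: -0.0002
grasp_force: 4.0
```

Run:
```python
from fit2 import *
o=bot.get_obs();print(o["eef_pos"].round(4),o["ft_force"].round(1))
E_=lambda a,b:[u for v in range(286,295) for u,s in edges(v,a,b)]
a=E_(222,235.5.__int__());b=E_(235,248);c_=E_(328,348);d=E_(385,403);e=E_(407,428)
m=[np.mean(x)+.5 for x in(a,b,c_,d,e)];print(np.round(m,1));fit(m)
for u in (402,407,412): s=np.diff(g[:,u]);print(u,[(v,round(s[v])) for v in range(250,300) if abs(s[v])>40])
print(proj("wrist",(.629,.0287,.045)))
```

```text
[ 6.136e-01 -4.000e-04  1.790e-02] [-7.  -0.2  7.4]
[231.3   nan 334.5 389.9 412.6]
  return _methods._mean(a, axis=axis, dtype=dtype,
  ret = ret.dtype.type(ret / rcount)
Traceback (most recent call last):
  File "fit2.py", line 10, in fit
    s=L(r,[.63,0,.1]);print("x,z,tilt deg",s.x[:2].round(4),np.degrees(s.x[2]).round(1),np.round(s.fun,1))
ValueError: Residuals are not finite in the initial point.
```

The push is now about 10.2 N, diagonal. One last numeric check on tilt and end contact.

Run:
```python
from fit2 import *
E_=lambda a,b,sg:np.mean([u for v in range(286,295) for u,s in edges(v,a,b) if s*sg>0])+.5
m=[E_(222,238,-1),E_(222,240,1),E_(328,348,-1),E_(385,403,1),E_(407,428,-1)];print(np.round(m,1));fit(m)
for u in (397,402,407): s=np.diff(g[:,u]);print(u,[(v,round(s[v])) for v in range(250,300) if abs(s[v])>40])
print(proj("wrist",(.629,.0287,.045)).round(1))
y=(im[:,:,2].astype(int)-im[:,:,0]>60)
for u in (210,270): j=np.nonzero(y[:,u])[0]; print(onz("wrist",(u,j[-1]+1),.025).round(4))
for w in (270,300,320): print(w,edges(w,400,470))
o=bot.get_obs();print(o["clock"],o["ft_force"].round(1))
```

```text
[229.4 233.2 334.5 389.8 412.6]
x,z,tilt deg [ 0.6327 -0.0024] 0.4 [-0.4  0.3  0.2  0.  -0.1]
397 [(272, 69), (273, 69)]
402 [(271, 67), (272, 71), (273, 44)]
407 [(270, 63), (271, 72), (272, 52)]
[407.  272.2]
[0.5769 0.0291 0.025 ]
[0.5944 0.0294 0.025 ]
270 [(412, -28), (467, 74)]
300 [(412, -92), (464, 91), (469, -17)]
320 [(410, -92), (461, 71)]
24.1833 [-6.4 -1.2  6.7]
```

```bash
python3 -c "
from workcell import bot
print(bot.get_obs()['ft_force']);print(bot.job_done())"
```

```text
[-6.44917952 -1.20458876  6.72601036]
the job is handed in; nothing more can be done
None
```

I've handed the job in: the stop arm is seated in its detent, and the 60 mm bracket stands flat in the corner against the fence and stop arm (camera fit within about 1 mm). The shut fingers hold it with a diagonal push of about 9.5 N. It tipped twice on the way when pushed across the table, so I carried it to the fence by gripping the top of its upright.

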